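# Knock a jammed shaft out of its storage tube

## Task

A collared steel shaft has jammed behind the stuck jaws in the neck of its storage tube. Take the tube off its V-cradle, tip it mouth down over the steel tray and tap the rim of its mouth on the tray's edge, with light taps that will not dent it, until the shaft comes loose and slides out into the tray. Then lay the empty tube back in the V-cradle, leave the shaft in the tray, and do not disturb the other things on the bench.

Things in the scene. Friction and masses are not known exactly. Their poses are not given: they have to be found in the camera images.
- tube_center (a point): Centre (on the axis, half-way along) of the octagonal aluminium storage tube: 54 mm across flats, 180 mm long, about 0.4 kg, black cap at one end, steel nose and mouth at the other. x points along the axis to the mouth; y, z at flats. It starts in the V-cradle, two flats upright, mouth towards the robot. Grip it with 50 to 80 N across the upright flats, midway between the cradle's supports.
- tube_mouth (a point): Centre of the mouth, in the plane of its rim, 90 mm from tube_center; axes as there. The round dark steel nose is 62 mm in diameter and 28 mm long. In it four collet jaws have stuck on their tapers and stand in front of the shaft's collar. They stay put under the shaft's weight when the tube is tipped by 20 to 50 degrees; knocked forward by about 9 mm they have opened wide enough.
- shaft_center (a point): Centre of the lightly oiled steel shaft: 92 mm long, 32 mm thick, about 0.32 kg, with a collar 35 mm in diameter, 16 mm long, at its +x end. It starts inside the tube, collar towards the mouth, its centre 17 mm from tube_center. Each good tap makes it knock the jaws a few mm forward; when its centre is about 27 mm from tube_center it is free and slides out of the tipped tube.
- tray: Open steel tray screwed to the bench: flat floor 104 mm (its x) by 140 mm (its y); sides flare outward to a hard rolled rim, 8 mm thick, all round, its top 52 mm above the bench, its centre lines 88 mm (x) and 106 mm (y) from the middle. Inside, the floor is 3 mm above the bench. Origin: middle of the underside, z up. Any edge will do for tapping.
- cradle: Wooden V-cradle screwed to the bench: base 150 mm (its x, along the V) by 110 by 15 mm; two supports, 22 mm thick, centred 40 mm either side of the middle, each with a 90 degree V, 72 mm high. Origin: middle of the underside, z up. The tube lies in it on two slanting flats, its axis along x, at y = 0, 74 mm above the bench, its nose clear of the supports.
- jar_brass: Closed glass jar of brass screws, 58 mm in diameter, 72 mm tall, standing behind the vice; bystander. Origin at its underside.
- tape_measure: Tape measure standing on its edge, 39 x 86 mm, 60 mm tall, left of the cradle; bystander. Origin at its underside.
- sanding_block: Cork and wood sanding block lying flat, 63 x 116 mm, 29 mm high, behind the tray; bystander. Origin at its underside. Farther back a wall cabinet hangs over the bench (front at x = 0.70, underside 280 mm above the bench).
- offcut_oak: Oak offcut lying flat, 45 x 150 mm, 30 mm high, right of the tray; bystander. Origin at its underside.

How it is judged:
By the outcome, as a careful person would: the job done as asked, in the order asked, and still so for the second after the job is handed in, with the robot touching nothing.
It also fails if it takes over 48 s, if anything falls off the work surface, if the arm or the gripper's body presses on something with over 40 N, if the wrist force passes 120 N, or if a joint passes its speed limit or range.

## Robot

A 7-joint arm with a two-finger parallel gripper is mounted at the origin on a cart in front of the work surface, level with it; the furniture and walls round the work are solid. World frame = base frame: x ahead of the robot, y to its left, z up, the work surface at z = 0. Lengths are in m, angles in rad, forces in N, time in s.
With the tool pointing down it reaches from about 0.425 to 0.925 m from the base axis. Payload 6.8 kg.
Tool frame: the origin (TCP) lies midway between the tips of the shut fingers; the grasp point (between the pads) lies 19 mm behind it; y points along the fingers, z is the direction in which the jaws open and shut, and the axes are right-handed (so a half turn about y gives the same grasp; the last joint's range is limited). The gripper opens to 85 mm and grips with 20 to 120 N. Pads are 22 mm wide; open, the fingers measure 114 mm over their backs; the gripper's body (76 mm by 85 mm) begins 54 mm behind the grasp point. The pads swing forward as they close: fully open they stand 13 mm farther back than shut.
Start: joints at [1.047, 0.477, 0.022, 1.555, -0.011, 1.109, -0.083], TCP at [0.273, -0.617, 0.231] pointing down, gripper open.
Joint ranges: [-2.96, 2.96], [-0.34, 2.1], [-1.41, 1.46], [0.24, 2.44], [-1.37, 4.51], [0.17, 1.92], [-2.96, 2.96]. Speed limits (rad/s): [2.39, 2.39, 3.14, 3.14, 3.14, 3.14, 3.14].

## Interface

Orientations are given as a rotation vector (axis times angle).
In Python, from bench import r gives the robot as it stands.
- The arm moves only by the tool send_rows, never from a script. Its argument "rows" is text: rows parted by semicolons, each of 6 numbers parted by spaces: the shift along the world's x, y, z in m, then the turn, a rotation vector about the world's x, y, z in rad. A call has 1 to 20 rows; each row shifts and turns the commanded pose from where the row before left it; what a row does not reach is not made up. A row lasts 1/10 s, in which the tool goes at most 50 mm and 8.59 degrees, less where a joint would pass 70% of its speed; a pose out of reach is approached as far as the arm can. A call is refused whole if a number of a shift passes 0.05 or a number of a turn 0.15, either way. A call with a gripper value outside its range is refused whole. "grip" is the finger opening in m, from 0 to 0.0854, set as the call begins (left out, the last holds). The fingers move at their own pace and stop on an object; "grip_force" is the grip in N (left out, the last holds). Time passes only in rows, so rows that do not move let the fingers close. It gives the time, the measured TCP pose, the force and the opening at its end, in the units of the state.
- r.get_obs(): the state, without advancing time (a new reading comes with each control period).
- r.grab_frame(name): name is "scene" or "top"; returns a dict with "pixels" (400x640x3 uint8, red, green, blue), "intrinsics" (3x3 intrinsics, pixels), "k1" (the pictures are not rectified: a ray, as slopes to the right and down, at radius r is drawn at 1 + k1 r^2 times it, then the intrinsics apply), "position" and "orientation" of the camera in the world. Camera axes: x right, y up, looking along -z (the intrinsics and any distortion apply to the point x, -y, -z); pixel columns grow to the right and rows downward; lengths in m; the calibration is good to about 2 mm. A picture is of the moment at which its call begins. There is no depth.
- r.hand_in(): hands the job in, once; it reports no verdict.
The state is a dict: "clock": time; "joints": joint angles; "qvel": joint speeds; "tau": joint torques, N m; "tcp_pos": TCP position; "orientation": TCP orientation; "contact_force": force on the tool from outside, world axes, zero at the start; "moment": the same for the moment, N m; "grip_width": finger opening in m.
Only numpy, scipy, OpenCV 4.12 (cv2) and the standard library are available. Lean on these libraries where they do the work, as an engineer would, in place of code of your own. Each camera call takes 0.05 s, during which the arm holds its last target.

## Working session

There is one attempt and no reset: what is moved stays moved. The work goes in short steps, Python scripts to look and compute and a tool call to move; the robot and the scene stay as the last step left them, time stands still between calls to the robot, and variables do not carry over. Pictures are saved under pics/ and viewed, and the job is handed in when it is done.

Besides the shell and the picture viewer there is one more tool, called after "Emit:" as a command line: name --argument value ..., lists and objects as JSON in quotes. send_rows: Moves the arm, as the interface text tells. Its arguments: {"type":"object","properties":{"rows":{"type":"string"},"grip":{"type":"number"},"grip_force":{"type":"number"}},"required":["rows"]}

```bash
mkdir -p pics; ls; python3 - <<'E'
from bench import r
import cv2,json
o=r.get_obs();print(o)
for n in("scene","top"):
    f=r.grab_frame(n);cv2.imwrite(f"pics/{n}0.png",f["pixels"][:,:,::-1]);print(n,f["intrinsics"],f["k1"],f["position"],f["orientation"])
E
```

```text
pics
{'clock': 0.0, 'joints': array([ 1.04690698,  0.47779445,  0.0223185 ,  1.55647525, -0.01145078,
        1.10931947, -0.08311332]), 'qvel': array([ 0.00132209, -0.00080891, -0.00029081, -0.00193442, -0.00051472,
       -0.00051382,  0.00111623]), 'tau': array([-3.96147707e-04, -5.96469140e+01,  1.60745535e+00, -2.81196141e+01,
        1.24289506e-02,  9.48759931e-03,  5.49960930e-06]), 'tcp_pos': array([ 0.27237748, -0.61693665,  0.23031908]), 'orientation': array([-0.42090696,  1.9942667 , -1.99063262]), 'contact_force': array([0.78869483, 0.26468139, 0.79953197]), 'moment': array([-0.01122476, -0.07257369, -0.00092738]), 'grip_width': 0.08537311067259239}
scene [[503.6034695    0.         324.6673876 ]
 [  0.         503.6034695  200.34083002]
 [  0.           0.           1.        ]] -0.15393387212511292 [-0.97627771  0.87641227  1.22070595] [ 0.57695268 -1.04735181 -1.89552411]
top [[453.88615934   0.         320.06375403]
 [  0.         453.88615934 203.08437437]
 [  0.           0.           1.        ]] -0.014666537232298096 [-0.09501072  0.2492359   1.51200419] [ 0.27915226 -0.4485678  -1.97954061]
```

View pics/scene0.png

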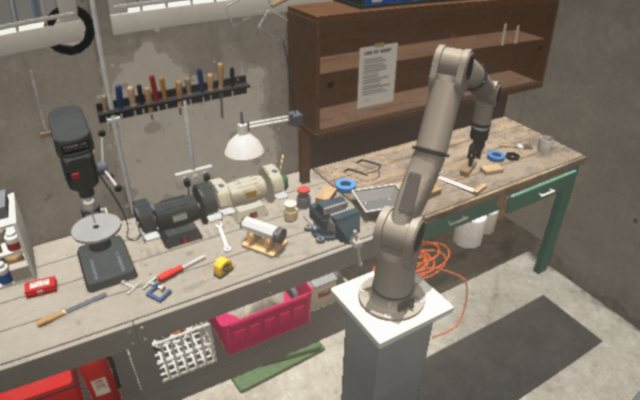

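View pics/top0.png

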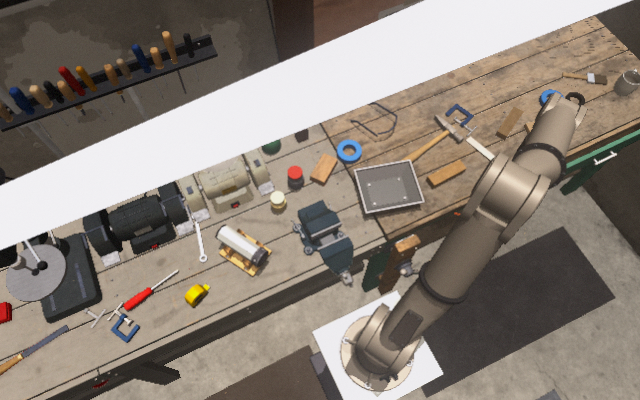

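The scene view shows the tube and cradle near (262,235) and the tray near (378,200). In the top view they are at (243,247) and (389,187). The vice stands between them at (325,240). I'll enlarge both areas.

```bash
cat > h.py <<'E'
import numpy as np,cv2
from scipy.spatial.transform import Rotation as R
from scipy.optimize import least_squares
from bench import r
def cam(f):
    return f["intrinsics"],f["k1"],np.array(f["position"]),R.from_rotvec(f["orientation"]).as_matrix()
def ray(f,uv):
    K,k,p,M=cam(f)
    d=np.array([(uv[0]-K[0,2])/K[0,0],(uv[1]-K[1,2])/K[1,1]]);s=d.copy()
    for _ in range(30): s=d/(1+k*(s@s))
    return p,M@np.array([s[0],-s[1],-1.])
def onz(f,uv,z):
    p,d=ray(f,uv);return p+d*(z-p[2])/d[2]
def proj(f,P):
    K,k,p,M=cam(f);c=M.T@(np.array(P)-p);s=np.array([c[0],-c[1]])/-c[2];s=s*(1+k*(s@s))
    return np.array([K[0,0]*s[0]+K[0,2],K[1,1]*s[1]+K[1,2]])
def crop(f,x0,y0,x1,y1,name,s=6):
    im=f["pixels"][y0:y1,x0:x1,::-1];cv2.imwrite(f"pics/{name}.png",cv2.resize(im,None,fx=s,fy=s,interpolation=cv2.INTER_CUBIC))
E
python3 - <<'E'
from h import *
f=r.grab_frame("top");np.save("top0.npy",f,allow_pickle=True)
crop(f,200,210,300,285,"t_tube",8);crop(f,340,145,440,220,"t_tray",8)
f=r.grab_frame("scene");np.save("scene0.npy",f,allow_pickle=True)
crop(f,225,200,305,260,"s_tube",10);crop(f,340,170,420,230,"s_tray",10)
E
```

```text
(no output)
```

View pics/t_tube.png

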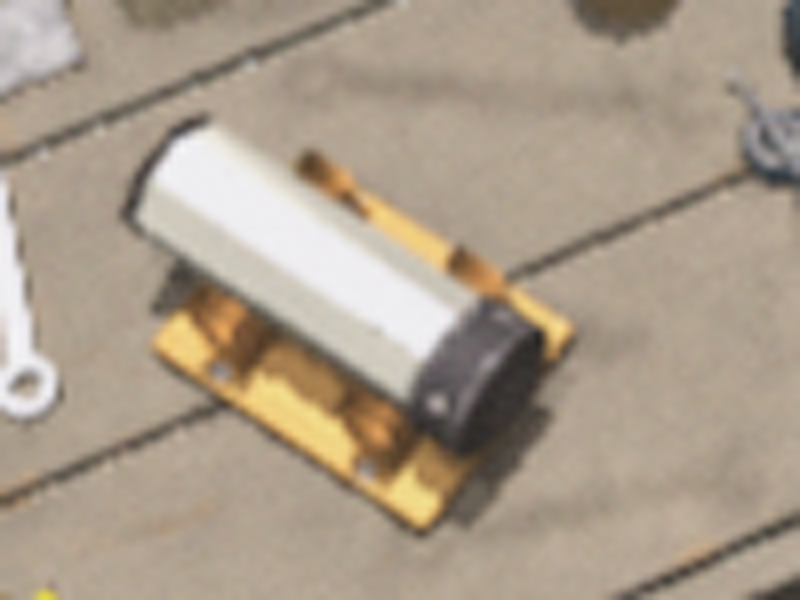

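View pics/t_tray.png

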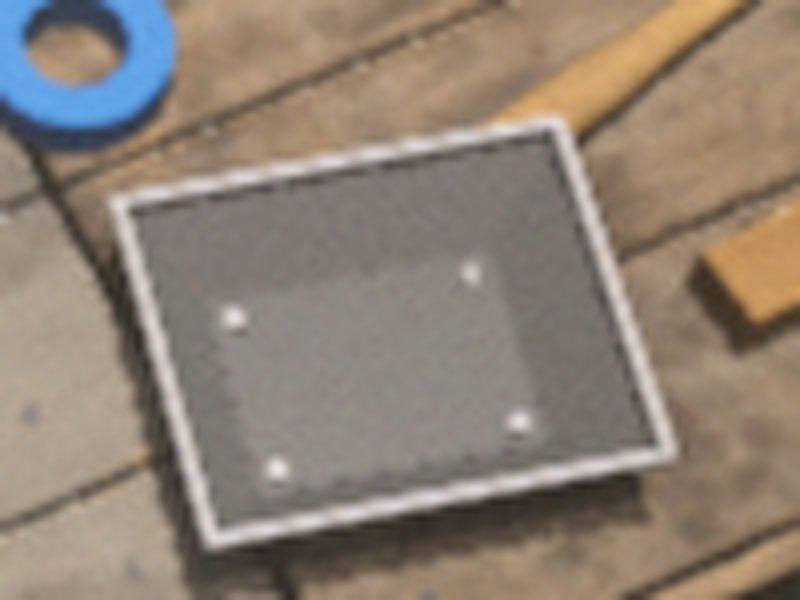

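View pics/s_tube.png

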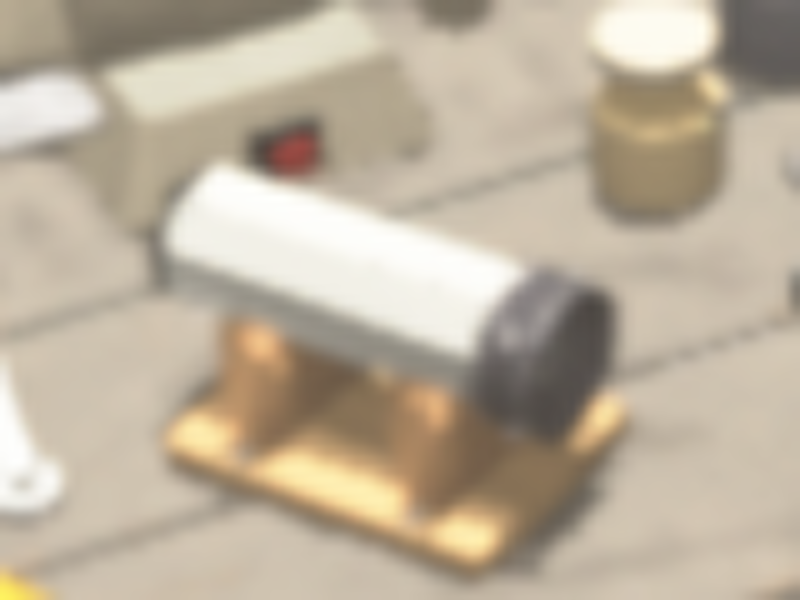

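View pics/s_tray.png

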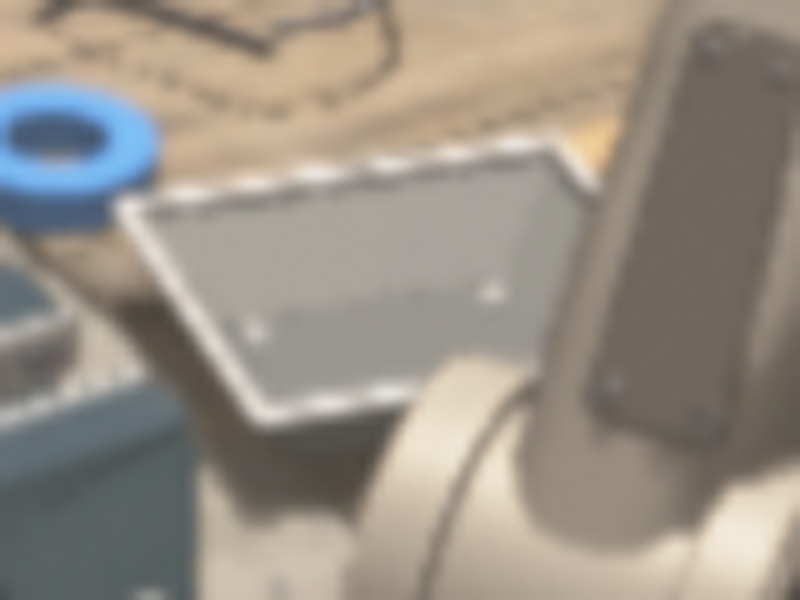

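```bash
python3 - <<'E'
from h import *
T=np.load("top0.npy",allow_pickle=True).item();S=np.load("scene0.npy",allow_pickle=True).item()
def uv(c,x0,y0,s): return np.array([x0+(c[0]+.5)/s-.5,y0+(c[1]+.5)/s-.5])
tr=[onz(T,uv(c,340,145,8),.050) for c in [(122,203),(560,123),(668,455),(212,540)]]
for i in range(4): print(tr[i].round(4),np.linalg.norm(tr[i]-tr[(i+1)%4]).round(4))
m=np.mean(tr,0);print("tray",m, [np.degrees(np.arctan2(*(tr[a]-tr[b])[[1,0]])) for a,b in((0,1),(3,2),(0,3),(1,2))])
cs=[onz(T,uv(c,200,210,8),.015) for c in [(156,345),(425,528),(577,332)]]
print(cs,np.linalg.norm(cs[0]-cs[1]),np.linalg.norm(cs[1]-cs[2]));c=(cs[0]+cs[2])/2;print("cradle",c,np.degrees(np.arctan2(*(cs[1]-cs[0])[[1,0]])),np.degrees(np.arctan2(*(cs[1]-cs[2])[[1,0]])))
cs=[onz(S,uv(c,225,200,10),.015) for c in [(165,447),(480,570),(630,405)]]
print(cs,np.linalg.norm(cs[0]-cs[1]),np.linalg.norm(cs[1]-cs[2]));c=(cs[0]+cs[2])/2;print("cradle",c,np.degrees(np.arctan2(*(cs[1]-cs[0])[[1,0]])),np.degrees(np.arctan2(*(cs[1]-cs[2])[[1,0]])))
tr=[onz(S,uv(c,340,170,10),.050) for c in [(125,208),(262,415),(550,143)]];print("sc",tr)
for n,cc in(("nose-right",(540,330)),):pass
# white top edges
for c in [(207,122),(480,300)]: print(onz(T,uv(c,200,210,8),.101))
# jar, tape etc
for n,u in dict(vice1=(300,240),vice2=(345,280),vice3=(315,205),vice4=(352,245),jar=(278,200),redjar=(296,176)).items(): print(n,onz(T,u,.1).round(3),onz(T,u,.0).round(3))
crop(T,260,150,360,290,"t_vice",5);crop(S,290,150,390,270,"s_vice",5)
E
```

```text
[ 0.5978 -0.2296  0.05  ] 0.2108
[ 0.5475 -0.4343  0.05  ] 0.1755
[ 0.3776 -0.3902  0.05  ] 0.2101
[ 0.429  -0.1864  0.05  ] 0.1742
tray [ 0.48799069 -0.31013814  0.05      ] [np.float64(76.18637888455036), np.float64(75.84631369982533), np.float64(-14.348445647367276), np.float64(-14.571897943963554)]
[array([0.52550009, 0.33675735, 0.015     ]), array([0.39907718, 0.26211376, 0.015     ]), array([0.45204555, 0.16950994, 0.015     ])] 0.14681422804784153 0.10668230991954022
cradle [0.48877282 0.25313365 0.015     ] -149.44122115500517 119.76908317173194
[array([0.52259924, 0.34187468, 0.015     ]), array([0.39281304, 0.26794762, 0.015     ]), array([0.4566014 , 0.17081391, 0.015     ])] 0.14936420675358006 0.11620633435539787
cradle [0.48960032 0.25634429 0.015     ] -150.33387998221068 123.29317209191738
sc [array([ 0.597705  , -0.22692763,  0.05      ]), array([ 0.43039642, -0.18491261,  0.05      ]), array([ 0.54879442, -0.42840493,  0.05      ])]
[0.573729   0.27805133 0.101     ]
[0.45064725 0.20464668 0.101     ]
vice1 [0.416 0.074 0.1  ] [0.452 0.062 0.   ]
vice2 [0.23  0.001 0.1  ] [ 0.253 -0.016  0.   ]
vice3 [ 0.511 -0.026  0.1  ] [ 0.553 -0.045  0.   ]
vice4 [ 0.326 -0.073  0.1  ] [ 0.356 -0.096  0.   ]
jar [0.583 0.081 0.1  ] [0.631 0.07  0.   ]
redjar [ 0.642 -0.014  0.1  ] [ 0.695 -0.032  0.   ]
```

View pics/t_vice.png

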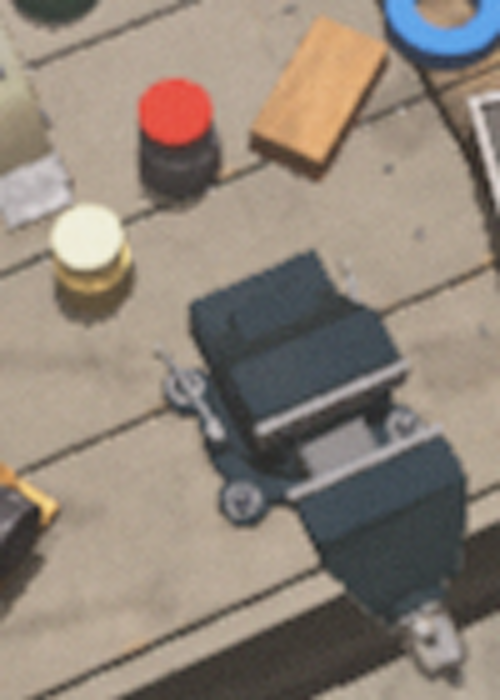

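View pics/s_vice.png

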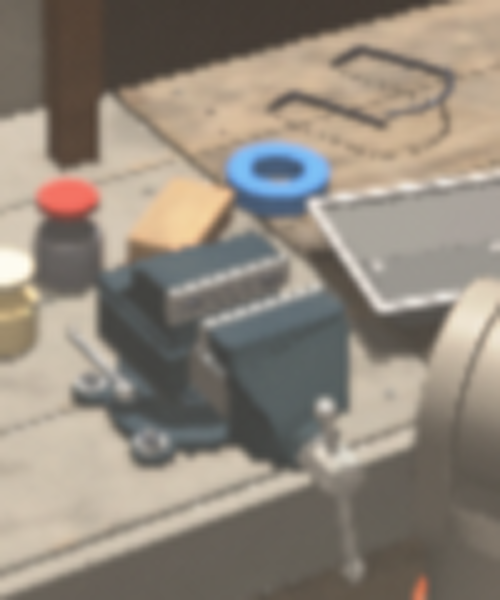

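```bash
python3 - <<'E'
from h import *
T=np.load("top0.npy",allow_pickle=True).item();S=np.load("scene0.npy",allow_pickle=True).item()
print(R.from_rotvec([-0.42090696,1.9942667,-1.99063262]).as_matrix().round(3))
crop(T,210,218,280,270,"t2",11);crop(S,238,212,292,250,"s2",14)
print([proj(c,p) for c in(T,S) for p in((.489-.864*.09,.254-.5*.09,.074),(.489+.864*.09,.254+.5*.09,.074),)])
E
```

```text
[[-0.915 -0.001  0.404]
 [-0.404  0.002 -0.915]
 [ 0.    -1.    -0.002]]
[array([263.85253475, 260.53000043]), array([221.85620697, 232.03325605]), array([283.68944566, 236.91935952]), array([245.4980298 , 223.17455299])]
```

View pics/t2.png

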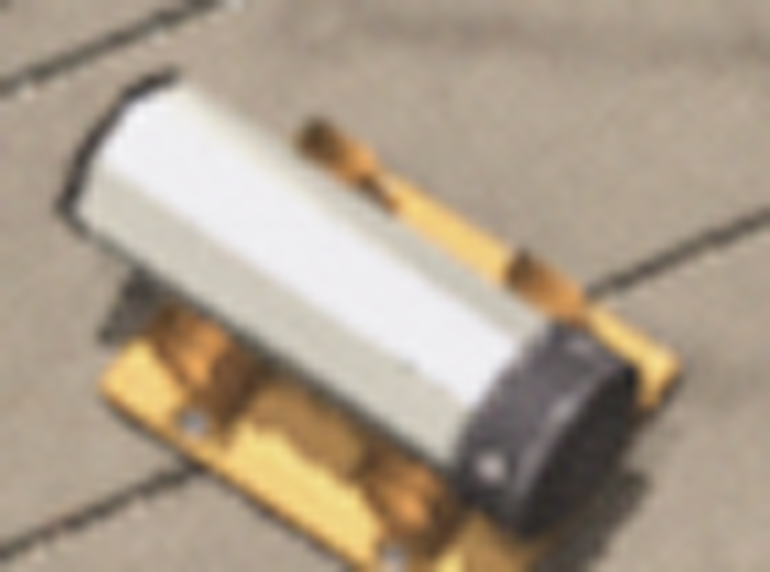

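View pics/s2.png

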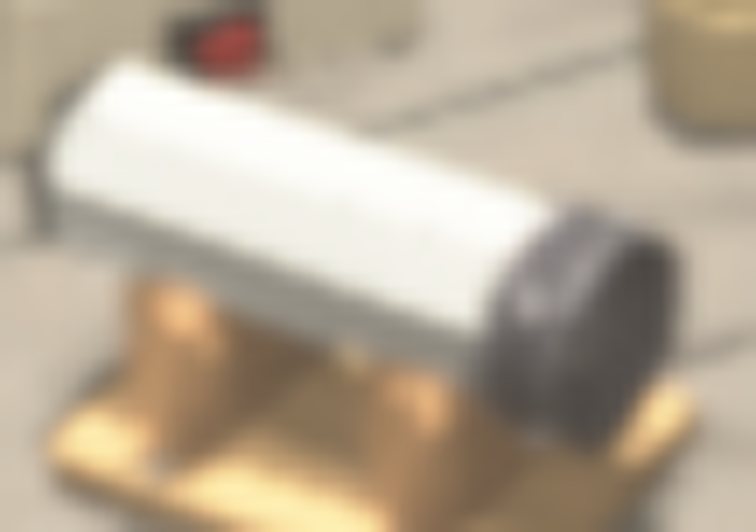

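```bash
cat >> h.py <<'E'
def tri(obs):
    A=np.zeros((3,3));b=np.zeros(3)
    for f,u in obs:
        p,d=ray(f,u);d=d/np.linalg.norm(d);Q=np.eye(3)-np.outer(d,d);A+=Q;b+=Q@p
    X=np.linalg.solve(A,b);return X,[(proj(f,X)-u).round(2) for f,u in obs]
E
python3 - <<'E'
from h import *
T=np.load("top0.npy",allow_pickle=True).item();S=np.load("scene0.npy",allow_pickle=True).item()
a=lambda c:np.array([210+(c[0]+.5)/11-.5,218+(c[1]+.5)/11-.5]);b=lambda c:np.array([238+(c[0]+.5)/14-.5,212+(c[1]+.5)/14-.5])
print("mouth",tri([(T,a((577,450))),(S,b((632,330)))]))
d=np.array([.866,.5,0]);n=np.array([-.5,.866,0])
c0=np.array([.489,.254,.0])
def rep(l,P): print(l,P.round(4),"along",((P-c0)@d).round(4),"lat",((P-c0)@n).round(4))
rep("m top",onz(T,a((577,450)),.074));rep("m sc",onz(S,b((632,330)),.074))
for u in[(465,395),(525,345)]: rep("nosejoint .101",onz(T,a(u),.101))
for u in[(105,160),(170,110)]: rep("cap .101",onz(T,a(u),.101))
rep("vflat edge R .085",onz(T,a((555,320)),.085));rep("vflat edge L",onz(T,a((445,465)),.085))
rep("R cap",onz(T,a((190,82)),.085));rep("L cap",onz(T,a((78,212)),.085))
E
```

```text
mouth (array([0.41799955, 0.21095248, 0.07916775]), [array([0.35, 0.06]), array([-0.3 , -0.05])])
m top [0.4205 0.2118 0.074 ] along -0.0804 lat -0.0023
m sc [0.4234 0.2071 0.074 ] along -0.0802 lat -0.0078
nosejoint .101 [0.4411 0.2359 0.101 ] along -0.0505 lat 0.0083
nosejoint .101 [0.4479 0.2139 0.101 ] along -0.0556 lat -0.0142
cap .101 [0.5581 0.3065 0.101 ] along 0.0861 lat 0.0109
cap .101 [0.565  0.2829 0.101 ] along 0.0803 lat -0.013
vflat edge R .085 [0.4576 0.2023 0.085 ] along -0.0531 lat -0.0291
vflat edge L [0.4293 0.2494 0.085 ] along -0.054 lat 0.0259
R cap [0.5786 0.2744 0.085 ] along 0.0878 lat -0.0272
L cap [0.553  0.3205 0.085 ] along 0.0887 lat 0.0256
```

```bash
python3 - <<'E'
from h import *
T=np.load("top0.npy",allow_pickle=True).item()
a=lambda c:np.array([210+(c[0]+.5)/11-.5,218+(c[1]+.5)/11-.5])
d=np.array([.866,.5,0]);n=np.array([-.5,.866,0]);c0=np.array([.489,.254,.0])
def rep(l,P): print(l,P.round(4),"along",((P-c0)@d).round(4),"lat",((P-c0)@n).round(4))
for u in[(300,140),(322,118),(365,165),(512,268),(530,250),(585,295)]: rep(u,onz(T,a(u),.072))
for u in[(192,420),(395,557)]: rep(u,onz(T,a(u),.016))
for u in[(100,385),(680,365)]: rep(u,onz(T,a(u),.015))
E
```

```text
(300, 140) [0.5517 0.2507 0.072 ] along 0.0526 lat -0.0342
(322, 118) [0.5556 0.2418 0.072 ] along 0.0516 lat -0.0439
(365, 165) [0.5352 0.2355 0.072 ] along 0.0307 lat -0.0391
(512, 268) [0.484  0.2073 0.072 ] along -0.0277 lat -0.038
(530, 250) [0.4871 0.2001 0.072 ] along -0.0287 lat -0.0458
(585, 295) [0.4662 0.1904 0.072 ] along -0.0515 lat -0.0436
(192, 420) [0.5028 0.3157 0.016 ] along 0.0428 lat 0.0466
(395, 557) [0.4336 0.2746 0.016 ] along -0.0377 lat 0.0456
(100, 385) [0.5266 0.3379 0.015 ] along 0.0745 lat 0.0539
(680, 365) [0.4537 0.17   0.015 ] along -0.0726 lat -0.055
```

Emit:
send_rows --rows "0.01 0.02 0.01 0 0 0.01;0.03 0.045 0.01 0 0 0.014;0.03 0.045 0.01 0 0 0.014;0.03 0.045 0.01 0 0 0.014;0.03 0.045 0.01 0 0 0.014;0.03 0.045 0.01 0 0 0.014;0.03 0.045 0.01 0 0 0.014;0.03 0.045 0.01 0 0 0.014;0.02 0.045 0 0 0 0;0 0.045 0 0 0 0;0 0.045 0 0 0 0;0 0.045 0 0 0 0;0 0.045 0 0 0 0;0 0.045 0 0 0 0;0 0.045 0 0 0 0;0 0.045 0 0 0 0;0 0.045 0 0 0 0;0 0.045 0 0 0 0;0 0.045 0 0 0 0;0 0.03 0 0 0 0" --grip 0.085

```text
clock: 2.2
tcp_pos: [0.4927, 0.2174, 0.3051]
orientation: [-0.519, 1.926, -1.924]
contact_force: [-0.5, -0.6, -0.8]
grip_width: 0.0853
```

Emit:
send_rows --rows "0 0 0 0 0 0;0 0 0 0 0 0;0 0 0 0 0 0"

```text
clock: 2.5
tcp_pos: [0.4938, 0.2124, 0.3047]
orientation: [-0.515, 1.927, -1.929]
contact_force: [-0.3, 0.5, -0.2]
grip_width: 0.085
```

```bash
python3 - <<'E'
from h import *
o=r.get_obs();print(o["tcp_pos"],o["joints"].round(3));print(R.from_rotvec(o["orientation"]).as_matrix().round(3))
E
```

```text
[0.49379837 0.21235183 0.30468163] [-0.08   0.228 -0.52   1.764  0.123  1.182 -1.685]
[[-0.867 -0.     0.499]
 [-0.499 -0.001 -0.867]
 [ 0.001 -1.     0.001]]
```

Emit:
send_rows --rows "-0.001 0.014 -0.02 0 0 0;-0.002 0.014 -0.03 0 0 0;0 0.013 -0.03 0 0 0;0 0 -0.02 0 0 0;0 0 0 0 0 0;0 0 0 0 0 0"

```text
clock: 3.1
tcp_pos: [0.4912, 0.2536, 0.2054]
orientation: [-0.515, 1.927, -1.929]
contact_force: [0.6, -0.4, 0.2]
grip_width: 0.0848
```

```bash
python3 - <<'E'
from h import *
o=r.get_obs();print(o["tcp_pos"],o["joints"].round(3))
T=r.grab_frame("top");S=r.grab_frame("scene");crop(T,190,190,310,290,"t3",6);crop(S,215,150,315,260,"s3",5)
print(proj(T,o["tcp_pos"]),proj(S,o["tcp_pos"]))
E
```

```text
[0.49116362 0.25359864 0.20535018] [-0.167  0.352 -0.522  1.85   0.207  0.994 -1.825]
[235.96729347 230.83943167] [262.21081083 201.07507739]
```

View pics/t3.png

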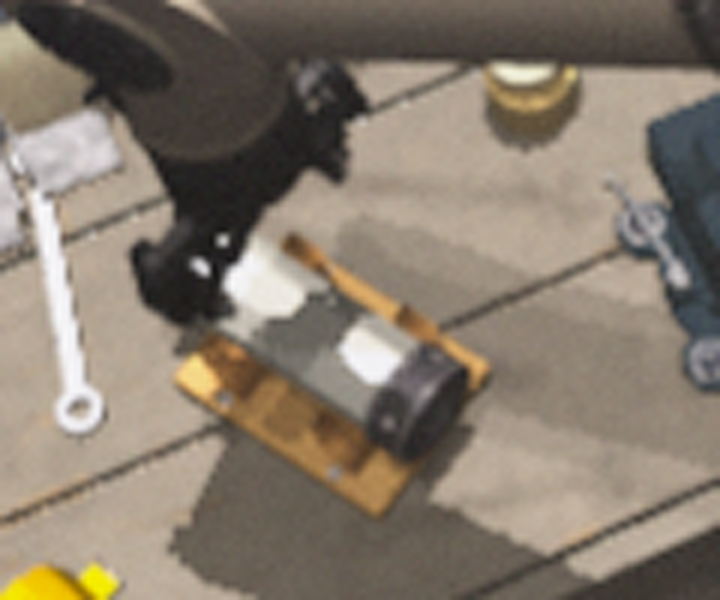

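View pics/s3.png

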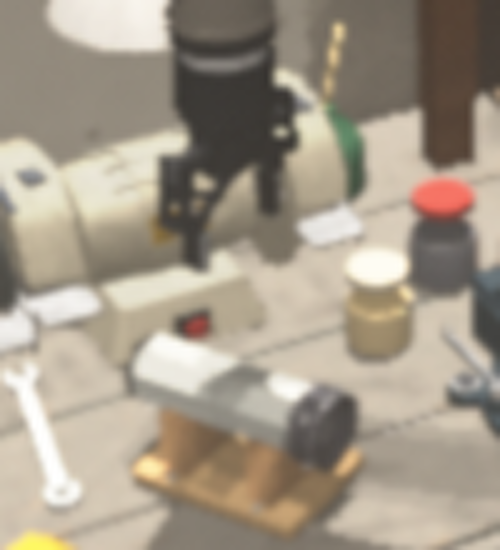

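The fingertips sit evenly about the predicted TCP, and the tube and cradle haven't moved, so I'm descending.

Emit:
send_rows --rows "0 0 -0.02 0 0 0;0 0 -0.025 0 0 0;0 0 -0.025 0 0 0;0 0 -0.025 0 0 0;0 0 -0.02 0 0 0;0 0 -0.015 0 0 0;0 0 -0.013 0 0 0;0 0 -0.01 0 0 0;0 0 0 0 0 0;0 0 0 0 0 0"

```text
clock: 4.2
tcp_pos: [0.4909, 0.2551, 0.0523]
orientation: [-0.516, 1.927, -1.926]
contact_force: [0.4, 0.6, 0.3]
grip_width: 0.0853
```

```bash
python3 - <<'E'
from h import *
T=r.grab_frame("top");S=r.grab_frame("scene");crop(T,190,190,310,290,"t4",6);crop(S,215,150,315,260,"s4",5)
E
```

```text
(no output)
```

View pics/t4.png

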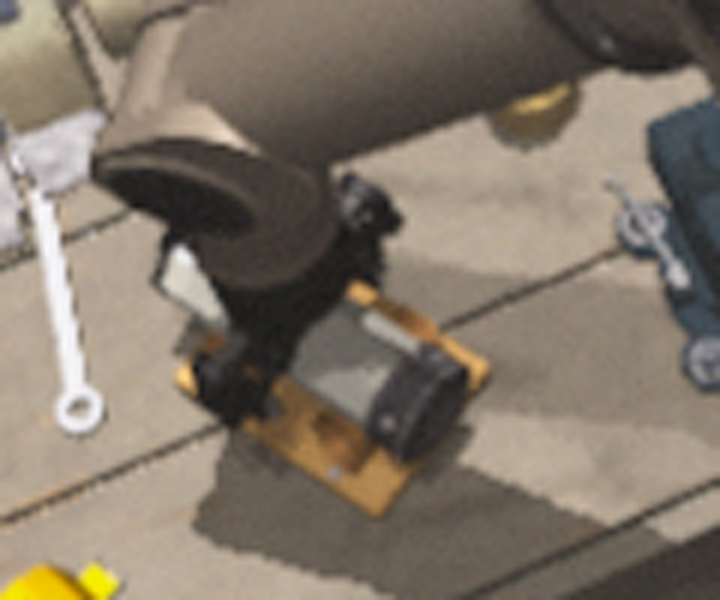

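View pics/s4.png

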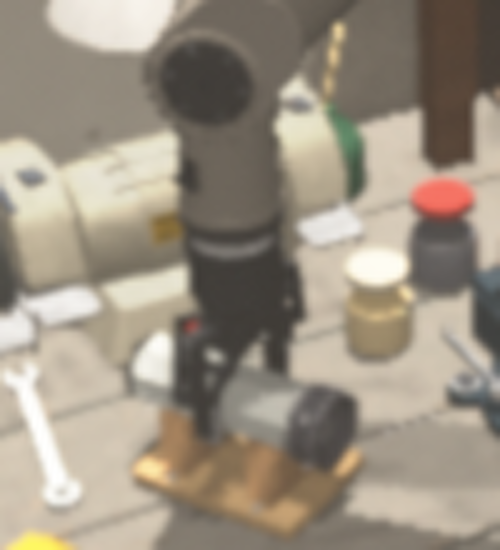

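Emit:
send_rows --rows "0 0 0 0 0 0;0 0 0 0 0 0;0 0 0 0 0 0;0 0 0 0 0 0;0 0 0 0 0 0;0 0 0 0 0 0;0 0 0 0 0 0" --grip 0.04 --grip_force 70

```text
clock: 5.0
tcp_pos: [0.4918, 0.2536, 0.053]
orientation: [-0.515, 1.924, -1.928]
contact_force: [-0.3, -4.8, 7.6]
grip_width: 0.0527
```

Emit:
send_rows --rows "0 0 0.005 0 0 0;0 0 0.015 0 0 0;0 0 0.025 0 0 0;0 0 0.04 0 0 0;0 0 0.04 0 0 0;0 0 0.04 0 0 0;0 0 0.04 0 0 0;0 0 0.03 0 0 0;0 0 0 0 0 0;0 0 0 0 0 0"

```text
clock: 6.0
tcp_pos: [0.4898, 0.2547, 0.2866]
orientation: [-0.517, 1.926, -1.927]
contact_force: [-0.6, -0.8, -7.7]
grip_width: 0.0534
```

```bash
python3 - <<'E'
from h import *
o=r.get_obs();print(o)
T=r.grab_frame("top");S=r.grab_frame("scene");crop(T,190,190,310,290,"t5",6);crop(S,215,130,315,260,"s5",5)
E
```

```text
{'clock': 6.0, 'joints': array([-0.14184058,  0.27290974, -0.54462206,  1.75597876,  0.153312  ,
        1.15556743, -1.77879653]), 'qvel': array([-0.00340511,  0.03312663,  0.0100755 ,  0.03995578,  0.00443646,
        0.00014355, -0.00250719]), 'tau': array([-1.25432820e-01, -5.00264597e+01, -4.51309383e+00, -3.33609688e+01,
       -3.96021595e-02, -3.14387586e-02,  2.54739483e-02]), 'tcp_pos': array([0.48976749, 0.25466187, 0.28656717]), 'orientation': array([-0.51736978,  1.92635644, -1.92696135]), 'contact_force': array([-0.5980495 , -0.79848087, -7.68787686]), 'moment': array([ 0.00722774, -0.02583917,  0.01528385]), 'grip_width': 0.0533920467989489}
```

View pics/t5.png

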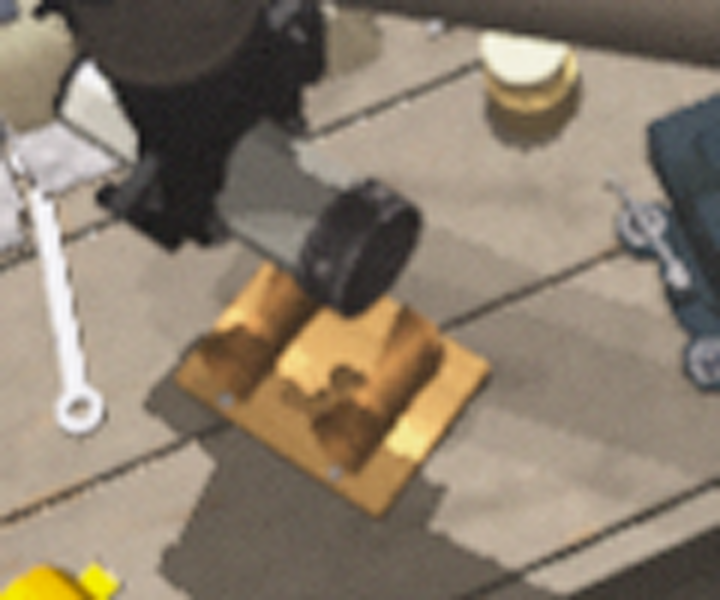

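View pics/s5.png

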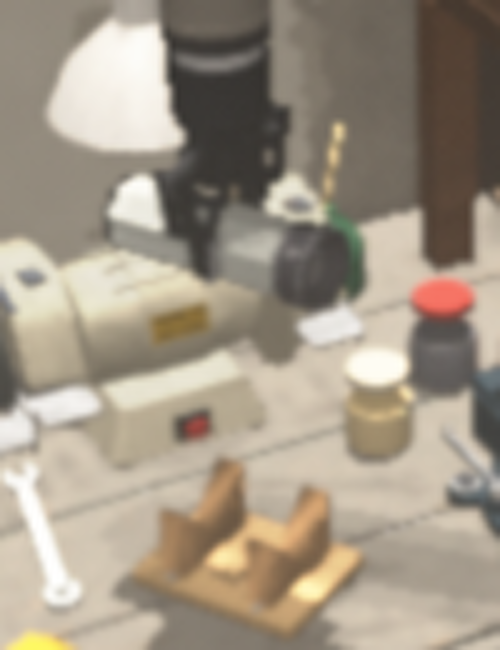

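```bash
python3 - <<'E'
from h import *
T=np.load("top0.npy",allow_pickle=True).item();S=np.load("scene0.npy",allow_pickle=True).item()
t=lambda c:np.array([260+c[0]/5-.4,150+c[1]/5-.4]);s=lambda c:np.array([290+c[0]/5-.4,150+c[1]/5-.4])
print(tri([(T,t((440,430))),(S,s((345,292)))]))
print(tri([(T,t((318,252))),(S,s((262,232)))]))   # anvil back right
print(tri([(T,t((190,300))),(S,s((135,270)))]))   # anvil back left
for z in (.1,.13,.16): print([onz(T,t(u),z).round(3) for u in((318,252),(408,362),(440,430),(190,300))])
E
```

```text
(array([ 0.33820169, -0.06924813,  0.15688824]), [array([2.67, 0.47]), array([-2.25, -0.15])])
(array([ 0.48591791, -0.07086147,  0.13345394]), [array([6.96, 1.49]), array([-5.83, -0.79])])
(array([0.50463593, 0.02663797, 0.11612726]), [array([4.12, 0.84]), array([-3.47, -0.54])])
[array([ 0.516, -0.059,  0.1  ]), array([ 0.415, -0.078,  0.1  ]), array([ 0.362, -0.075,  0.1  ]), array([0.521, 0.035, 0.1  ])]
[array([ 0.503, -0.053,  0.13 ]), array([ 0.404, -0.071,  0.13 ]), array([ 0.352, -0.068,  0.13 ]), array([0.507, 0.04 , 0.13 ])]
[array([ 0.49 , -0.046,  0.16 ]), array([ 0.393, -0.064,  0.16 ]), array([ 0.342, -0.062,  0.16 ]), array([0.494, 0.045, 0.16 ])]
```

Emit:
send_rows --rows "0.002 -0.02 0.006 0 0 0.05;0.006 -0.04 0.006 0 0 0.09;0.006 -0.04 0.006 0 0 0.09;0.006 -0.04 0.006 0 0 0.09;0.006 -0.04 0.006 0 0 0.09;0.006 -0.04 0 0 0 0.09;0.006 -0.04 0 0 0 0.09;0.004 -0.04 0 0 0 0.09;0.002 -0.04 0 0 0 0.076;0.002 -0.034 0 0 0 0.04;0 0 0 0.04 -0.01 0;0 0 0 0.08 -0.02 0;0 0 0 0.08 -0.02 0;0 0 0 0.08 -0.02 0;0 0 -0.01 0.08 -0.02 0;0 0 -0.02 0.08 -0.02 0;0 0 -0.02 0.08 -0.02 0;0 0 -0.02 0.08 -0.02 0;0 0 0 0.04 -0.01 0;0 0 0 0 0 0"

```text
clock: 8.1
tcp_pos: [0.5344, -0.1208, 0.243]
orientation: [-0.535, 1.567, -0.9]
contact_force: [-0.4, -0.1, -7.1]
grip_width: 0.0529
```

```bash
python3 - <<'E'
from h import *
o=r.get_obs();print(o["clock"],o["tcp_pos"],o["joints"].round(3),o["contact_force"]);M=R.from_rotvec(o["orientation"]).as_matrix();print(M.round(3))
T=r.grab_frame("top");S=r.grab_frame("scene");crop(T,320,80,460,220,"t6",4);crop(S,300,100,440,240,"s6",4)
E
```

```text
8.1 [ 0.53441656 -0.12077121  0.24303678] [ 0.838  0.425 -0.474  1.817 -0.521  1.11   0.409] [-0.38391553 -0.1258163  -7.1043644 ]
[[-0.204  0.145  0.968]
 [-0.763  0.596 -0.25 ]
 [-0.613 -0.79  -0.01 ]]
```

View pics/t6.png

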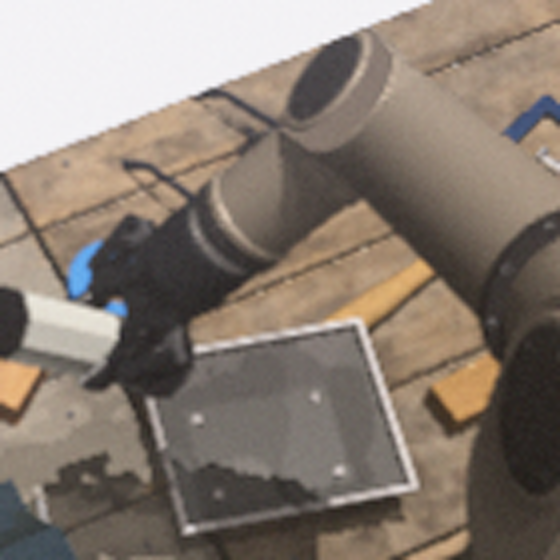

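View pics/s6.png

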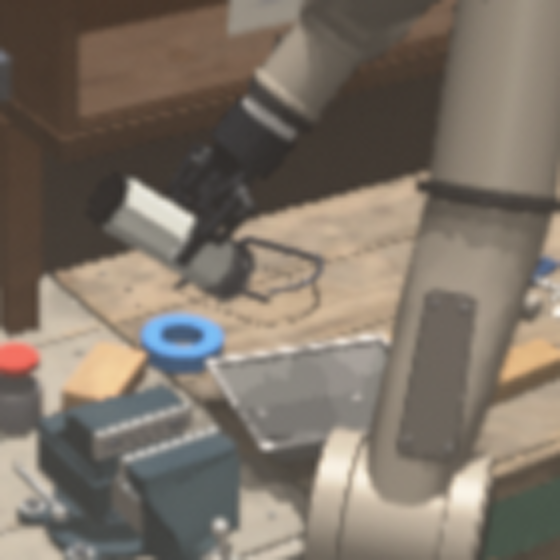

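Emit:
send_rows --rows "0 0 -0.015 0.05 -0.013 0;0 -0.001 -0.025 0.055 -0.014 0;0 -0.002 -0.025 0 0 0;0.001 -0.001 -0.025 0 0 0;0 0 -0.012 0 0 0;0 0 0 0 0 0;0 0 0 0 0 0"

```text
clock: 8.9
tcp_pos: [0.5384, -0.1228, 0.1461]
orientation: [-0.447, 1.571, -0.818]
contact_force: [-1.1, -0.0, -6.3]
grip_width: 0.0529
```

```bash
python3 - <<'E'
from h import *
o=r.get_obs();print(o["clock"],o["tcp_pos"],o["joints"].round(3),o["contact_force"]);M=R.from_rotvec(o["orientation"]).as_matrix();print(M.round(3))
T=r.grab_frame("top");S=r.grab_frame("scene");crop(T,330,140,410,200,"t7",8);crop(S,325,130,405,210,"s7",7)
m=o["tcp_pos"]-.021*M[:,1]+.082*M[:,0];print("mouth pred",m)
oT=proj(T,m)-[330,140];oS=proj(S,m)-[325,130];print(oT*8,oS*7)
np.save("T7.npy",T,allow_pickle=True);np.save("S7.npy",S,allow_pickle=True)
E
```

```text
8.9 [ 0.53840323 -0.12277439  0.14614295] [ 0.88   0.611 -0.489  1.863 -0.583  0.984  0.589] [-1.06356968 -0.01562325 -6.29932033]
[[-0.178  0.17   0.969]
 [-0.697  0.673 -0.246]
 [-0.694 -0.719 -0.002]]
mouth pred [ 0.52023176 -0.19407861  0.1043039 ]
[217.33068559 347.65967134] [218.44358575 418.00805966]
```

View pics/t7.png

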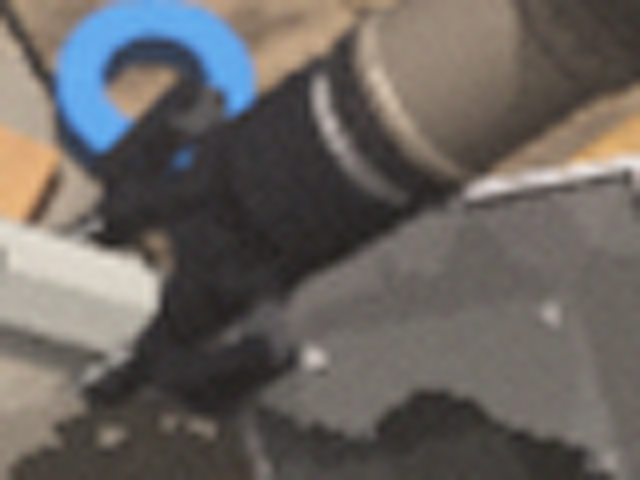

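View pics/s7.png

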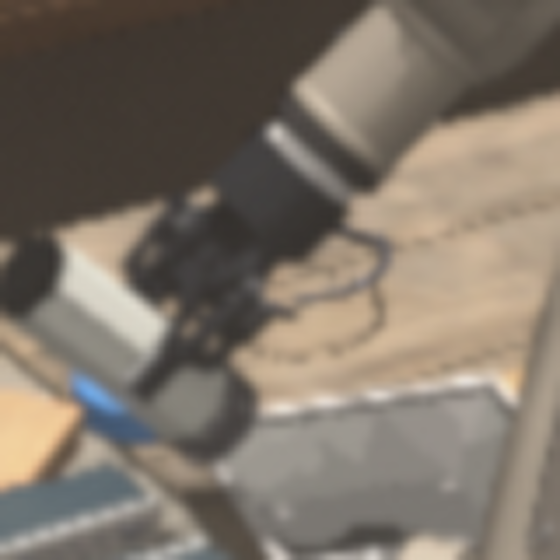

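Emit:
send_rows --rows "-0.002 -0.008 -0.009 0 0 0;-0.002 -0.01 -0.011 0 0 0;-0.002 -0.006 -0.008 0 0 0;0 0 0 0 0 0;0 0 0 0 0 0"

```text
clock: 9.5
tcp_pos: [0.5313, -0.1473, 0.1166]
orientation: [-0.446, 1.574, -0.818]
contact_force: [-0.4, 0.8, -6.5]
grip_width: 0.0534
```

```bash
python3 - <<'E'
from h import *
o=r.get_obs();print(o["clock"],o["tcp_pos"],o["contact_force"]);M=R.from_rotvec(o["orientation"]).as_matrix()
S=r.grab_frame("scene");crop(S,330,160,400,210,"s8",10)
m=o["tcp_pos"]-.021*M[:,1]+.082*M[:,0];print("mouth pred",m,m+.031*M[:,1])
for p in(m,m+.031*M[:,1],(.5137,-.2077,.052)):print((proj(S,p)-[330,160])*10)
E
```

```text
9.5 [ 0.5313338  -0.14727642  0.11655646] [-0.35065376  0.77963235 -6.45413292]
mouth pred [ 0.51294858 -0.21847404  0.07462934] [ 0.51818671 -0.19756378  0.05235104]
[315.21077137 349.00574429]
[265.77685699 399.84016957]
[290.95566364 399.11636884]
```

View pics/s8.png

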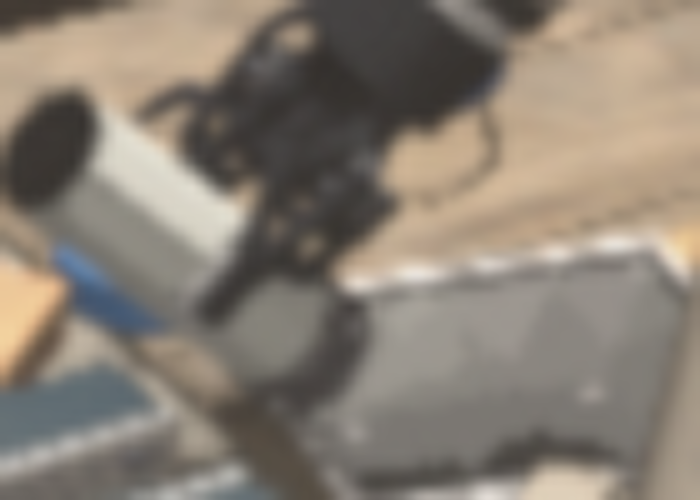

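Emit:
send_rows --rows "-0.0004 -0.0014 -0.0014 0 0 0;-0.0004 -0.0014 -0.0014 0 0 0;-0.0004 -0.0014 -0.0014 0 0 0;0 0 0 0 0 0"

```text
clock: 9.95
tcp_pos: [0.5308, -0.1501, 0.1138]
orientation: [-0.446, 1.572, -0.816]
contact_force: [0.8, 3.4, -0.2]
grip_width: 0.0534
```

Emit:
send_rows --rows "-0.0004 -0.0014 -0.0014 0 0 0;0 0 0 0 0 0"

```text
clock: 10.15
tcp_pos: [0.5309, -0.1501, 0.1136]
orientation: [-0.445, 1.572, -0.813]
contact_force: [0.6, 6.2, 5.5]
grip_width: 0.0527
```

Emit:
send_rows --rows "0.0027 0.0105 0.0104 0 0 0;0.0027 0.0105 0.0104 0 0 0;0 0 0 0 0 0;-0.0005 -0.0021 -0.0021 0 0 0;-0.0021 -0.0084 -0.0083 0 0 0;-0.0027 -0.0105 -0.0104 0 0 0"

```text
clock: 10.75
tcp_pos: [0.5308, -0.1506, 0.1136]
orientation: [-0.441, 1.574, -0.811]
contact_force: [-0.9, 20.3, 42.3]
grip_width: 0.053
```

Emit:
send_rows --rows "0 0 0 0 0 0"

```text
clock: 10.85
tcp_pos: [0.5311, -0.1501, 0.113]
orientation: [-0.441, 1.575, -0.81]
contact_force: [5.1, 11.2, 1.0]
grip_width: 0.0531
```

Emit:
send_rows --rows "0.0027 0.0105 0.0104 0 0 0;0.0027 0.0105 0.0104 0 0 0;0 0 0 0 0 0;0 0 0 0 0 0"

```text
clock: 11.25
tcp_pos: [0.5353, -0.1322, 0.132]
orientation: [-0.448, 1.572, -0.819]
contact_force: [0.8, -0.7, -8.4]
grip_width: 0.0532
```

```bash
cat > st.py <<'E'
from h import *
o=r.get_obs();print(o["clock"],o["tcp_pos"].round(4),"F",o["contact_force"].round(2),"M",o["moment"].round(4));M=R.from_rotvec(o["orientation"]).as_matrix();print(M[:,0].round(3),"tilt",np.degrees(np.arcsin(-M[2,0])))
m=o["tcp_pos"]-.021*M[:,1]+.082*M[:,0];rc=np.array([.5137,-.2077,.048]);print("gap",((rc-m)@M[:,0]-.004).round(4),"rad",((rc-m)@M[:,1]).round(4), "mom along jaw",o["moment"]@M[:,2])
E
python3 st.py
```

```text
11.25 [ 0.5353 -0.1322  0.132 ] F [ 0.77 -0.75 -8.36] M [-1.6777  0.4895  0.038 ]
[-0.18  -0.697 -0.694] tilt 43.928675325290165
gap 0.0288 rad 0.027 mom along jaw -1.7466650327724202
```

Emit:
send_rows --rows "-0.0004 -0.0014 -0.0014 0 0 0;-0.0018 -0.007 -0.0069 0 0 0;-0.0032 -0.0125 -0.0125 0 0 0;0.0027 0.0105 0.0104 0 0 0;0.0027 0.0105 0.0104 0 0 0;0 0 0 0 0 0;0 0 0 0 0 0"

```text
clock: 11.95
tcp_pos: [0.5353, -0.1319, 0.132]
orientation: [-0.448, 1.572, -0.819]
contact_force: [-0.2, -0.5, -7.4]
grip_width: 0.0529
```

```bash
python3 st.py
```

```text
11.95 [ 0.5353 -0.1319  0.132 ] F [-0.17 -0.49 -7.43] M [-1.7116  0.4229  0.003 ]
[-0.179 -0.698 -0.694] tilt 43.92350785563263
gap 0.029 rad 0.0268 mom along jaw -1.7630246874924946
```

Emit:
send_rows --rows "-0.0004 -0.0014 -0.0014 0 0 0;-0.0018 -0.007 -0.0069 0 0 0;-0.0032 -0.0125 -0.0125 0 0 0;0.0027 0.0105 0.0104 0 0 0;0.0027 0.0105 0.0104 0 0 0;0 0 0 0 0 0;-0.0004 -0.0014 -0.0014 0 0 0;-0.0018 -0.007 -0.0069 0 0 0;-0.0032 -0.0125 -0.0125 0 0 0"

```text
clock: 12.85
tcp_pos: [0.5308, -0.1506, 0.1133]
orientation: [-0.443, 1.573, -0.812]
contact_force: [2.6, 31.2, 68.0]
grip_width: 0.0532
```

Emit:
send_rows --rows "0.0027 0.0105 0.0104 0 0 0;0.0027 0.0105 0.0104 0 0 0;0 0 0 0 0 0;0 0 0 0 0 0"

```text
clock: 13.25
tcp_pos: [0.5353, -0.1317, 0.1319]
orientation: [-0.448, 1.572, -0.819]
contact_force: [0.1, -0.3, -7.4]
grip_width: 0.0527
```

```bash
python3 st.py
```

```text
13.25 [ 0.5353 -0.1317  0.1319] F [ 0.1  -0.34 -7.43] M [-1.6844e+00  4.3870e-01 -3.0000e-04]
[-0.179 -0.698 -0.694] tilt 43.92413473814083
gap 0.0291 rad 0.0266 mom along jaw -1.7405163659192564
```

Emit:
send_rows --rows "-0.0004 -0.0014 -0.0014 0 0 0;-0.0018 -0.007 -0.0069 0 0 0;-0.0032 -0.0125 -0.0125 0 0 0;0.0027 0.0105 0.0104 0 0 0;0.0027 0.0105 0.0104 0 0 0;0 0 0 0 0 0;-0.0004 -0.0014 -0.0014 0 0 0;-0.0018 -0.007 -0.0069 0 0 0;-0.0032 -0.0125 -0.0125 0 0 0;0.0027 0.0105 0.0104 0 0 0;0.0027 0.0105 0.0104 0 0 0;0 0 0 0 0 0;0 0 0 0 0 0;0 0 0 0 0 0"

```text
clock: 14.65
tcp_pos: [0.535, -0.1321, 0.1315]
orientation: [-0.447, 1.573, -0.82]
contact_force: [-0.5, 0.1, -7.1]
grip_width: 0.0531
```

```bash
python3 st.py; python3 - <<'E'
from h import *
T=r.grab_frame("top");S=r.grab_frame("scene");crop(T,330,140,430,215,"t9",7);crop(S,330,150,410,210,"s9",9)
E
```

```text
14.65 [ 0.535  -0.1321  0.1315] F [-0.46  0.12 -7.07] M [-1.6194  0.4419  0.0033]
[-0.181 -0.697 -0.694] tilt 43.93572825628922
gap 0.0285 rad 0.0266 mom along jaw -1.6783777607938575
```

View pics/t9.png

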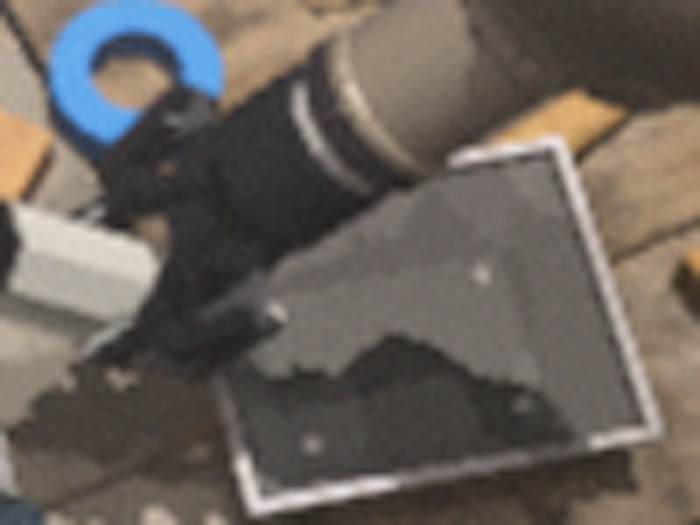

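View pics/s9.png

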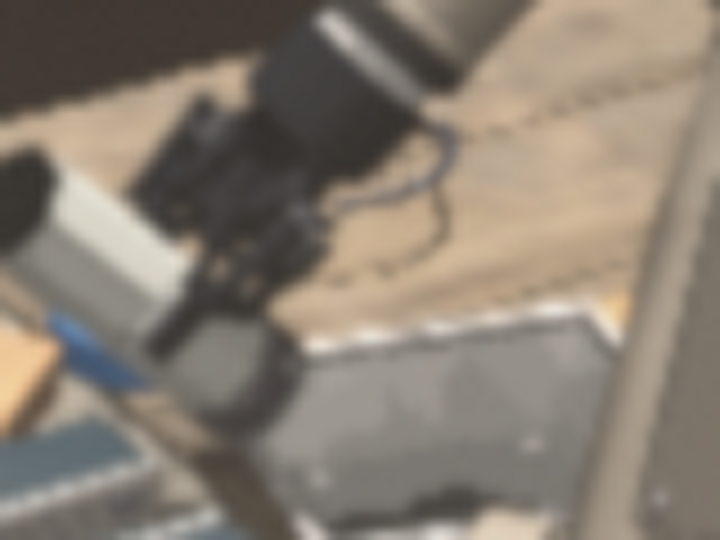

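Emit:
send_rows --rows "0.0027 0.0105 0.0104 0 0 0;0 0 0 0 0 0;-0.0009 -0.0035 -0.0035 0 0 0;-0.0034 -0.0133 -0.0132 0 0 0;-0.0038 -0.0147 -0.0146 0 0 0"

```text
clock: 15.25
tcp_pos: [0.5309, -0.1512, 0.1127]
orientation: [-0.442, 1.573, -0.813]
contact_force: [9.5, 18.6, 47.0]
grip_width: 0.0528
```

Emit:
send_rows --rows "0.0027 0.0105 0.0104 0 0 0;0.0054 0.021 0.0208 0 0 0;0 0 0 0 0 0;0 0 0 0 0 0"

```text
clock: 15.65
tcp_pos: [0.5378, -0.1215, 0.1417]
orientation: [-0.448, 1.573, -0.819]
contact_force: [-0.4, -0.8, -8.0]
grip_width: 0.0529
```

```bash
python3 st.py
```

```text
15.65 [ 0.5378 -0.1215  0.1417] F [-0.39 -0.83 -7.99] M [-1.6926  0.4226  0.0278]
[-0.18  -0.697 -0.694] tilt 43.936039033568285
gap 0.0434 rad 0.0264 mom along jaw -1.7446123750229972
```

Emit:
send_rows --rows "-0.0009 -0.0035 -0.0035 0 0 0;-0.0034 -0.0133 -0.0132 0 0 0;-0.0038 -0.0147 -0.0146 0 0 0;0.0027 0.0105 0.0104 0 0 0;0.0054 0.021 0.0208 0 0 0;0 0 0 0 0 0;-0.0009 -0.0035 -0.0035 0 0 0;-0.0034 -0.0133 -0.0132 0 0 0;-0.0038 -0.0147 -0.0146 0 0 0;0.0027 0.0105 0.0104 0 0 0;0.0054 0.021 0.0208 0 0 0;0 0 0 0 0 0;0 0 0 0 0 0;0 0 0 0 0 0"

```text
clock: 17.05
tcp_pos: [0.5375, -0.1225, 0.141]
orientation: [-0.446, 1.575, -0.82]
contact_force: [0.7, -0.4, -4.5]
grip_width: 0.053
```

```bash
python3 st.py
```

```text
17.05 [ 0.5375 -0.1225  0.141 ] F [ 0.7  -0.4  -4.51] M [-1.3442  0.329  -0.0036]
[-0.182 -0.697 -0.694] tilt 43.94547262253349
gap 0.0422 rad 0.0266 mom along jaw -1.383781578518562
```

Force dropped from about 7.5 N to 4.5 N and the moment dropped too, so the shaft seems to be out. I'll look.

```bash
python3 - <<'E'
from h import *
T=r.grab_frame("top");S=r.grab_frame("scene");crop(T,330,140,430,215,"t10",7);crop(S,330,150,410,210,"s10",9)
E
python3 st.py
```

```text
17.15 [ 0.5376 -0.1221  0.1412] F [ 0.19 -0.18 -3.72] M [-1.2808  0.3635 -0.0265]
[-0.182 -0.696 -0.694] tilt 43.978482974165814
gap 0.0427 rad 0.0263 mom along jaw -1.3307974196228163
```

View pics/t10.png

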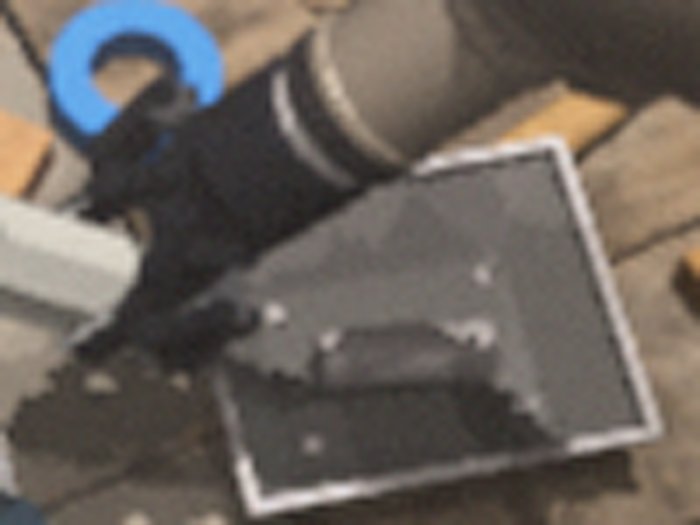

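View pics/s10.png

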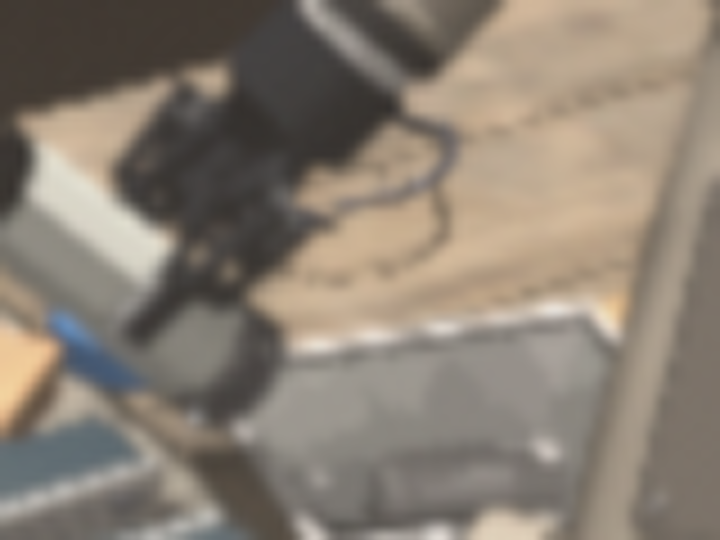

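Emit:
send_rows --rows "0 0 0.02 0 0 0;0 0 0.03 -0.093 0.0239 0;0 0 0.03 -0.093 0.0239 0;0 0 0.03 -0.093 0.0239 0;0 0 0.03 -0.093 0.0239 0;0 0 0.02 -0.093 0.0239 0;0 0 0 -0.093 0.0239 0;0 0 0 -0.093 0.0239 0;0 0 0 -0.093 0.0239 0;-0.002 0.015 0 0 0 -0.03;-0.003 0.035 0 0 0 -0.08;-0.005 0.04 0 0 0 -0.09;-0.006 0.04 0 0 0 -0.09;-0.006 0.04 0 0 0 -0.09;-0.006 0.04 0 0 0 -0.09;-0.006 0.04 0 0 0 -0.09;-0.006 0.04 0 0 0 -0.09;-0.004 0.04 0 0 0 -0.09;-0.003 0.035 0 0 0 -0.05;0 0.015 0 0 0 0"

```text
clock: 19.15
tcp_pos: [0.4891, 0.2632, 0.3017]
orientation: [-0.527, 1.929, -1.917]
contact_force: [0.6, 0.6, -4.1]
grip_width: 0.0533
```

Emit:
send_rows --rows "0 0 0 0 0 0;0 0 0 0 0 0;0 0 0 0 0 0"

```text
clock: 19.45
tcp_pos: [0.4917, 0.2571, 0.3018]
orientation: [-0.521, 1.929, -1.924]
contact_force: [0.6, 0.1, -4.2]
grip_width: 0.0531
```

```bash
cat > al.py <<'E'
from h import *
o=r.get_obs();G=R.from_rotvec([-.515,1.9245,-1.9275]);Cq=R.from_rotvec(o["orientation"])
print(o["clock"],"need turn",(G*Cq.inv()).as_rotvec().round(4),"shift",(np.array([.4913,.2543,.053])-o["tcp_pos"]).round(4),"F",o["contact_force"].round(1),o["joints"].round(2))
E
python3 al.py; python3 - <<'E'
from h import *
T=r.grab_frame("top");S=r.grab_frame("scene");crop(T,190,190,310,290,"t11",6);crop(S,215,130,315,260,"s11",5);crop(T,330,140,430,215,"t11b",7)
np.save("T11.npy",T,allow_pickle=True);np.save("S11.npy",S,allow_pickle=True)
E
```

```text
19.45 need turn [-0.0031 -0.0047 -0.0017] shift [-0.0004 -0.0028 -0.2488] F [ 0.6  0.1 -4.2] [-0.17  0.26 -0.51  1.73  0.13  1.19 -1.76]
```

View pics/t11.png

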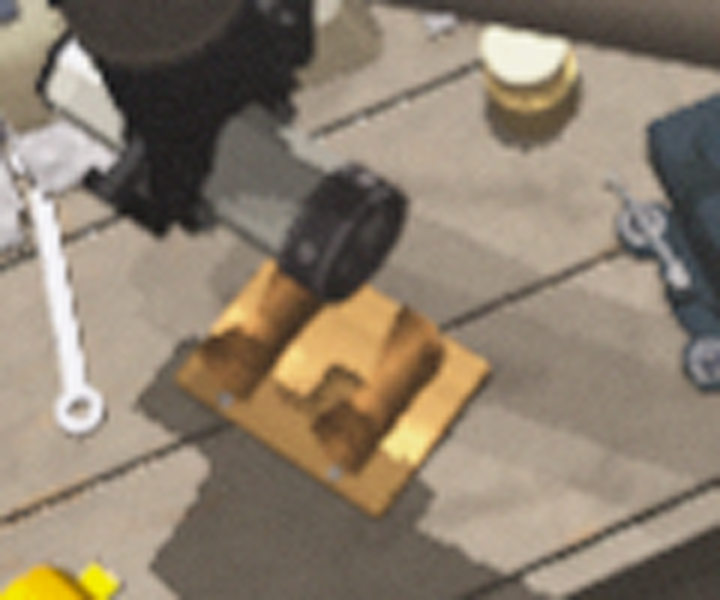

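View pics/s11.png

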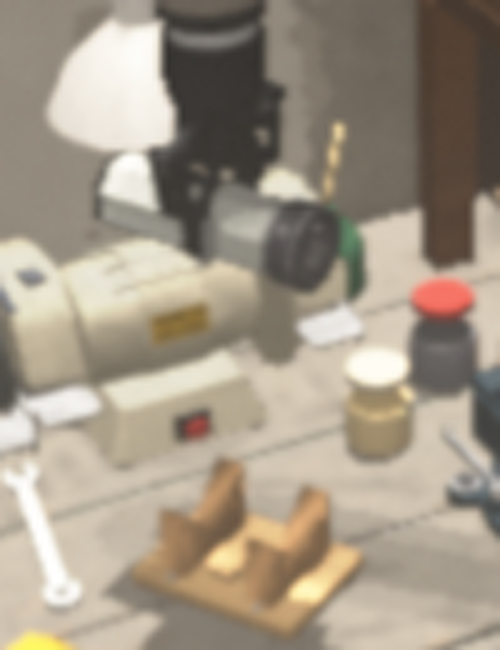

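View pics/t11b.png

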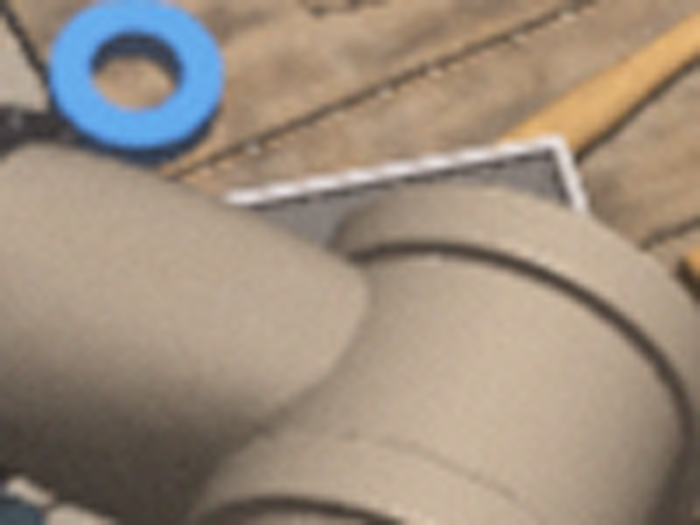

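```bash
python3 - <<'E'
from h import *
T=np.load("T11.npy",allow_pickle=True).item();S=np.load("S11.npy",allow_pickle=True).item()
d=np.array([-.867,-.499,0])
for p in([.4898,.2547,.2866],[.4917,.2571,.3018]):
    m=np.array(p)+[0,0,.021]+.082*d; print((proj(T,m)-[190,190])*6,(proj(S,m)-[215,130])*5)
E
```

```text
[373.77410771 258.60167568] [322.45976678 267.00383854]
[363.22248671 245.28967065] [317.48404106 248.18313155]
```

```bash
python3 - <<'E'
from h import *
T=np.load("T11.npy",allow_pickle=True).item();S=np.load("S11.npy",allow_pickle=True).item()
crop(T,195,205,265,245,"t12",11);crop(S,230,150,290,195,"s12",13)
d=np.array([-.867,-.499,0])
g=np.array([.4917,.2571,.3228])
for k in(.054,.082): 
    for h in (-.031,0,.031): 
        m=g+k*d+[0,0,h]; print(k,h,(proj(T,m)-[195,205]+.5)*11-.5,(proj(S,m)-[230,150]+.5)*13-.5)
E
```

```text
0.054 -0.031 [548.17281046 277.81861028] [555.93855314 462.45211818]
0.054 0 [530.31989886 232.50913476] [551.21625767 365.27474638]
0.054 0.031 [511.67529455 185.18321496] [546.45560757 266.33435308]
0.082 -0.031 [632.02534008 334.01831615] [640.44905057 488.87727629]
0.082 0 [615.9078923  289.69772953] [636.45850677 391.27614203]
0.082 0.031 [599.07147757 243.39334879] [632.43661816 291.88586079]
```

View pics/t12.png

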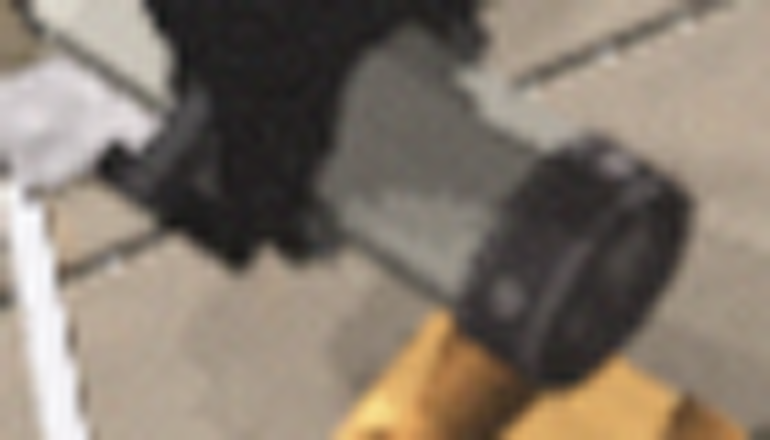

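View pics/s12.png

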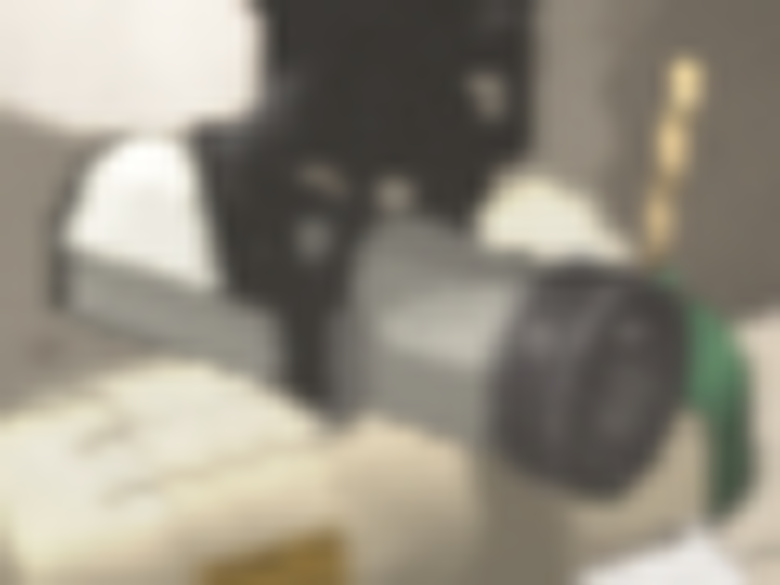

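Emit:
send_rows --rows "-0.001 -0.002 -0.02 -0.003 -0.005 -0.002;-0.001 -0.002 -0.03 0 0 0;0 0 -0.03 0 0 0;0 0 -0.03 0 0 0;0 0 -0.03 0 0 0;0 0 -0.03 0 0 0;0 0 -0.02 0 0 0;0 0 -0.015 0 0 0;0 0 -0.01 0 0 0;0 0 0 0 0 0;0 0 0 0 0 0"

```text
clock: 20.65
tcp_pos: [0.4898, 0.2556, 0.088]
orientation: [-0.514, 1.924, -1.924]
contact_force: [-0.7, -0.3, -3.6]
grip_width: 0.0527
```

```bash
python3 al.py; python3 - <<'E'
from h import *
T=r.grab_frame("top");S=r.grab_frame("scene");crop(T,190,190,310,290,"t13",6);crop(S,215,150,315,260,"s13",5)
E
```

```text
20.65 need turn [-0.0021  0.0021 -0.0021] shift [ 0.0015 -0.0013 -0.035 ] F [-0.7 -0.3 -3.6] [-0.24  0.5  -0.44  1.95  0.3   0.76 -1.91]
```

View pics/t13.png

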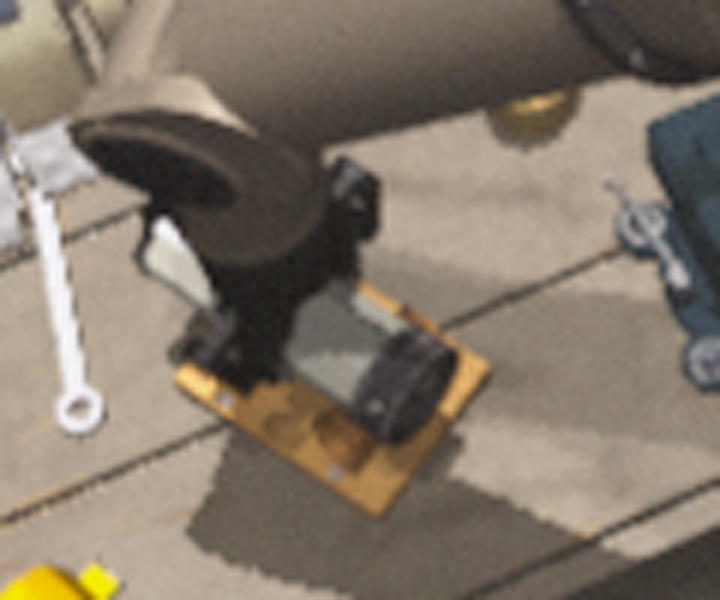

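View pics/s13.png

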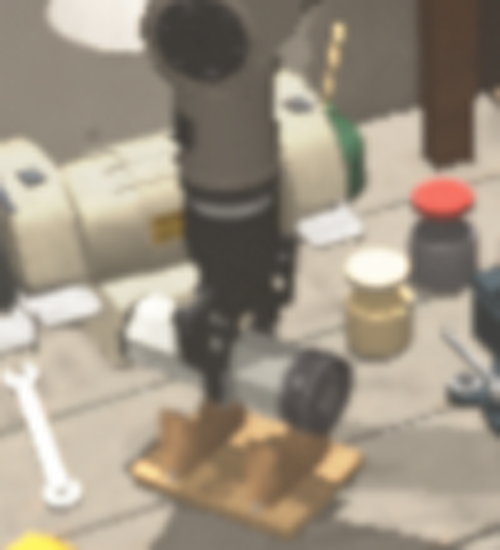

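Emit:
send_rows --rows "0 -0.002 -0.01 0 0 0;0 0 -0.01 0 0 0;0 0 -0.006 0 0 0;0 0 -0.004 0 0 0;0 0 -0.003 0 0 0;0 0 0 0 0 0;0 0 0 0 0 0"

```text
clock: 21.45
tcp_pos: [0.4893, 0.253, 0.0543]
orientation: [-0.515, 1.923, -1.925]
contact_force: [0.8, -1.7, -3.4]
grip_width: 0.0527
```

```bash
python3 al.py
```

```text
21.45 need turn [-0.0011  0.0012 -0.0022] shift [ 0.002   0.0013 -0.0013] F [ 0.8 -1.7 -3.4] [-0.26  0.54 -0.42  1.97  0.34  0.69 -1.94]
```

Down a little more until it touches.

Emit:
send_rows --rows "0 0 -0.001 0 0 0;0 0 -0.001 0 0 0;0 0 0 0 0 0;0 0 0 0 0 0"

```text
clock: 21.85
tcp_pos: [0.49, 0.2527, 0.0533]
orientation: [-0.514, 1.922, -1.925]
contact_force: [0.7, -4.1, 5.6]
grip_width: 0.0528
```

```bash
python3 al.py
```

```text
21.85 need turn [-0.0006  0.0025 -0.0018] shift [ 0.0013  0.0016 -0.0003] F [ 0.7 -4.1  5.6] [-0.26  0.55 -0.42  1.97  0.34  0.69 -1.94]
```

Emit:
send_rows --rows "0 0 0 0 0 0;0 0 0 0 0 0;0 0 0 0 0 0;0 0 0 0 0 0;0 0 0 0 0 0;0 0 0 0 0 0" --grip 0.085

```text
clock: 22.45
tcp_pos: [0.4891, 0.2534, 0.0522]
orientation: [-0.515, 1.924, -1.924]
contact_force: [-0.2, -0.4, 0.0]
grip_width: 0.0852
```

```bash
python3 al.py; python3 - <<'E'
from h import *
T=r.grab_frame("top");S=r.grab_frame("scene");crop(T,190,190,310,290,"t14",6);crop(S,215,150,315,260,"s14",5)
E
```

```text
22.45 need turn [-0.0016  0.001  -0.0024] shift [0.0022 0.0009 0.0008] F [-0.2 -0.4  0. ] [-0.26  0.55 -0.42  1.97  0.34  0.69 -1.94]
```

View pics/t14.png

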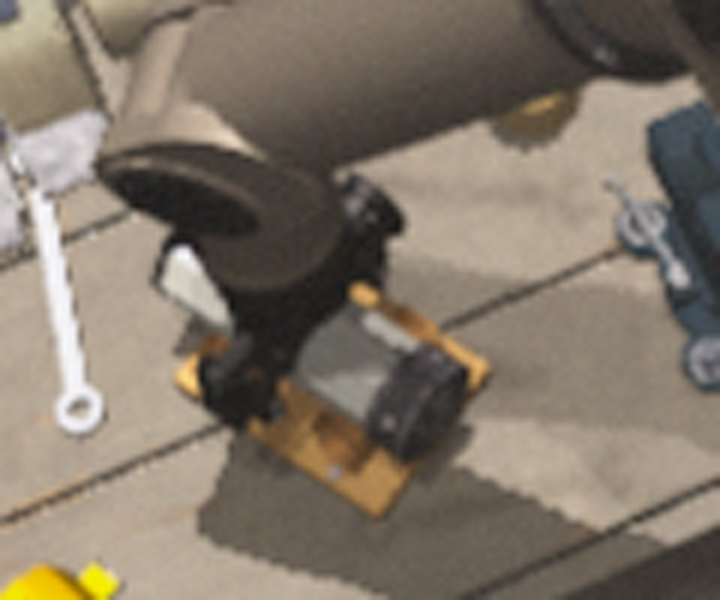

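View pics/s14.png

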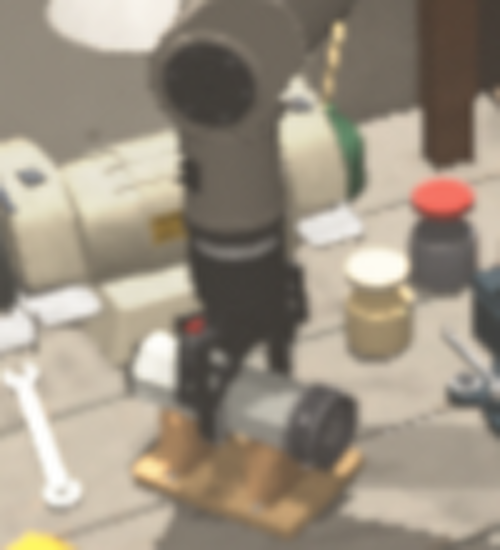

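Emit:
send_rows --rows "0 0 0.01 0 0 0;0 0 0.02 0 0 0;0 0 0.03 0 0 0;0 0 0.04 0 0 0;0 0 0.04 0 0 0;0 0 0.04 0 0 0;0 0 0.04 0 0 0;0 0 0.04 0 0 0;0.002 -0.03 0 0 0 0;0.002 -0.045 0 0 0 0;0.002 -0.045 0 0 0 0;0.002 -0.045 0 0 0 0;0.002 -0.045 0 0 0 0;0.002 -0.045 0 0 0 0;0.002 -0.045 0 0 0 0;0.002 -0.045 0 0 0 0;0 -0.045 0 0 0 0;0 -0.045 0 0 0 0;-0.03 -0.045 0 0 0 0;-0.03 -0.045 0 0 0 0"

```text
clock: 24.55
tcp_pos: [0.4489, -0.2662, 0.3128]
orientation: [-0.515, 1.923, -1.924]
contact_force: [-0.2, -2.0, -0.5]
grip_width: 0.0847
```

Emit:
send_rows --rows "-0.03 -0.045 0 0 0 0;-0.03 -0.045 0 0 0 0;-0.03 -0.045 0 0 0 0;-0.03 -0.045 0 0 0 0;-0.03 -0.045 0 0 0 0;-0.03 -0.03 0 0 0 0;0 0 0 0 0 0;0 0 0 0 0 0"

```text
clock: 25.35
tcp_pos: [0.2802, -0.5033, 0.3127]
orientation: [-0.513, 1.925, -1.926]
contact_force: [0.5, 0.2, -0.5]
grip_width: 0.0852
```

```bash
python3 al.py; python3 - <<'E'
from h import *
T=r.grab_frame("top");S=r.grab_frame("scene");crop(T,190,130,460,290,"t15",3);crop(S,215,150,420,280,"s15",3.8)
crop(T,200,210,300,285,"t15b",8);crop(T,340,145,440,220,"t15c",8);cv2.imwrite("pics/top15.png",T["pixels"][:,:,::-1])
E
```

```text
25.35 need turn [-0.0017  0.0016  0.    ] shift [ 0.2111  0.7576 -0.2597] F [ 0.5  0.2 -0.5] [ 0.91  0.25  0.05  1.7  -0.02  1.19 -0.08]
```

View pics/t15.png

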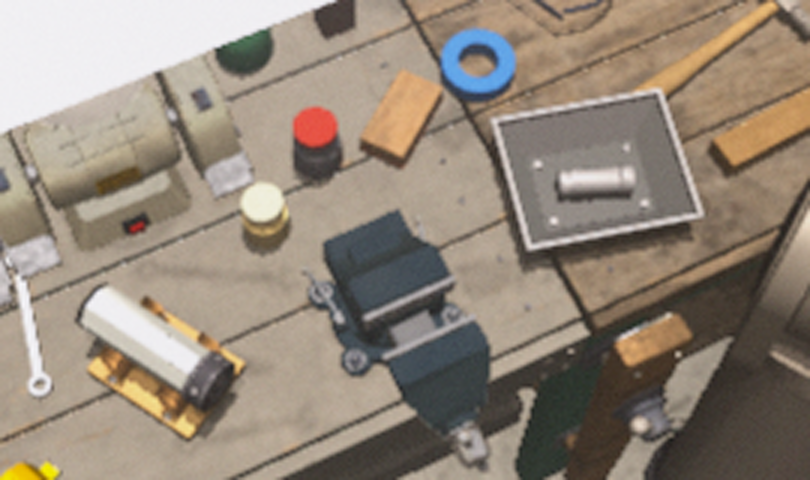

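View pics/s15.png

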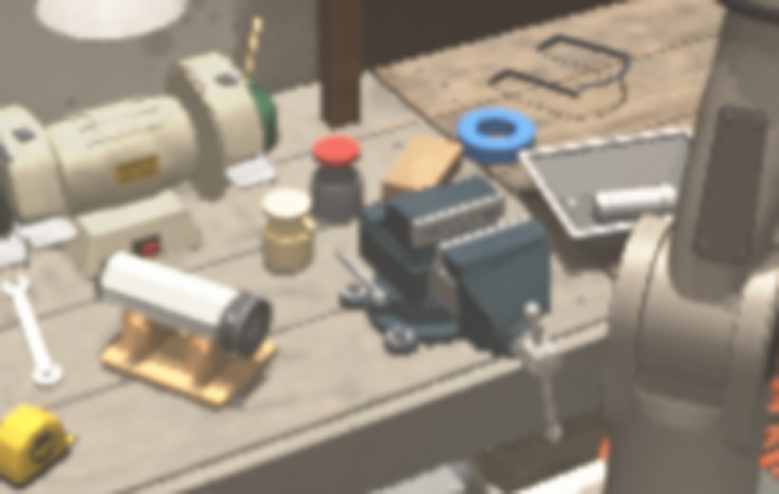

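View pics/t15b.png

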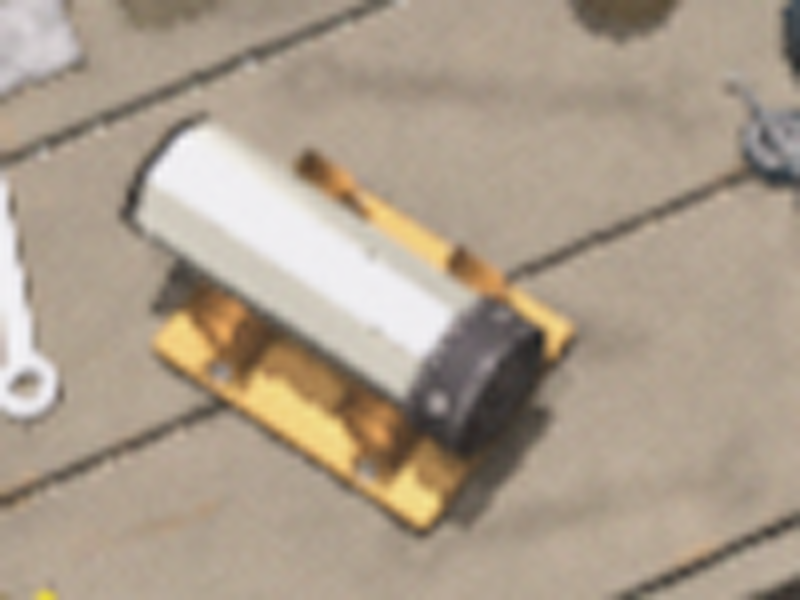

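View pics/t15c.png

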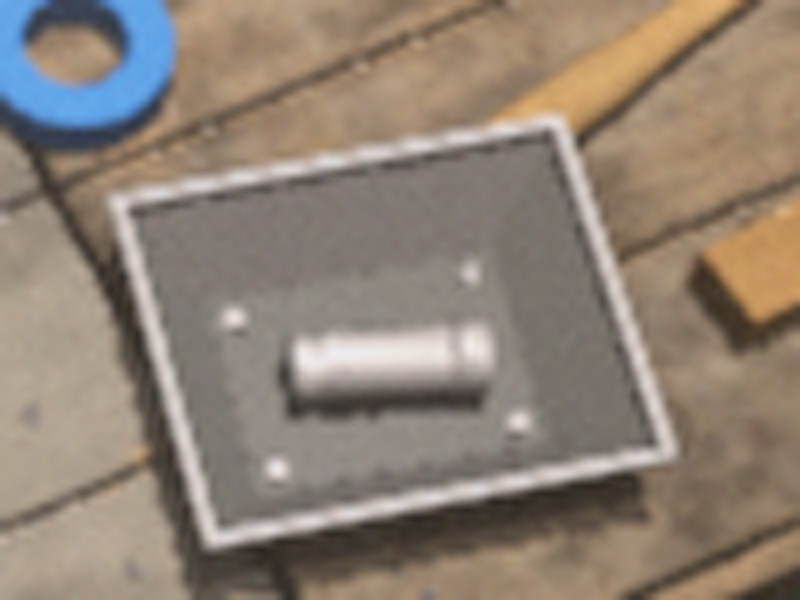

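The tube is back in the cradle in its original pose (nose at (480,375) in the crop). The shaft lies on the tray floor at (395,360), and the bystanders look unmoved. Handing in.

```bash
python3 -c "
from bench import r
print(r.hand_in())"
```

```text
the job is handed in; nothing more can be done
None
```

The shaft is out in the tray, the empty tube is back in the V-cradle, and I handed the job in at about 25.4 s of the 48 s limit.

- **What I did:** I gripped the tube at 70 N midway between the supports. I tipped it mouth down to about 44° over the tray's left edge and tapped the rim at about 0.15–0.22 m/s. The shaft came out after eight taps and a slow first touch.
- **Shaft:** The load on the wrist fell from about 7.3 N to about 4 N, and the pictures show the shaft lying on the tray floor.
- **Tube:** It lies in both Vs within a few mm of where it started, with its nose clear of the supports. The gripper is open and well away from everything.
- **Bystanders:** The jar, tape measure, sanding block and oak offcut look unmoved in the last pictures.

**Not confirmed:**
- **Tap force:** The highest I sampled was about 75 N, under the 120 N limit. It was read only at the end of some rows, so I did not see the true peaks.
- **Mouth rim:** The pictures are too coarse to rule out a small dent.

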